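Present a sight-glass plate from the drawer, label up

ROBOT

A 7-joint arm with a two-finger parallel gripper is mounted at the origin on a cart in front of the work surface, level with it; the furniture and walls round the work are solid. World frame = base frame: x ahead of the robot, y to its left, z up, the work surface at z = 0. Lengths are in mm, angles in rad, forces in N, time in s.
With the tool pointing down it reaches from about 400 to 850 mm from the base axis. Payload 4.5 kg.
Tool frame: the origin (TCP) lies at the very end of the fingers, on their centre line; the grasp point (between the pads) lies 19 mm behind it; z points along the fingers, y is the line along which they close (so a half turn about z gives the same grasp; the last joint's range is limited). The gripper opens to 88 mm and grips with 3 to 60 N. Pads are 18 mm wide; open, the fingers measure 123 mm over their backs; the gripper's body (75 mm by 187 mm) begins 45 mm behind the grasp point.
Start: joints at [-1.217, 0.689, -0.195, 1.565, 0.157, 0.902, -0.215], TCP at [196.466, 593.342, 238.743] pointing down, gripper open.
Joint ranges: [-3.01, 3.01], [-0.46, 2.08], [-1.47, 1.51], [0.13, 2.56], [-1, 4.14], [0.04, 2.09], [-2.66, 2.66]. Speed limits (rad/s): [2.57, 2.57, 3.14, 3.14, 3.14, 3.14, 3.14].

INTERFACE

Orientations are given as a rotation vector (axis times angle).
In Python, from rig import * gives the robot as it stands. The module is installed in compiled form; this text tells all that it offers.
- The arm moves only by the tool jog_arm, never from a script. Its arguments are lists of equal length, an entry for each row: "angular": the turn, a rotation vector about the world's x, y, z in rad, a list of three; "dp": the shift along the world's x, y, z in m, a list of three; "gripper": the finger opening in m, from 0 to 0.0881. In form: {"angular": [[rx, ry, rz], ...], "dp": [[tx, ty, tz], ...], "gripper": [gripper, ...]}. A call has 1 to 8 rows; each row shifts and turns the commanded pose from where the row before left it; what a row does not reach is not made up. A row lasts 1/8 s, in which the tool goes at most 62.5 mm and 10.7 degrees, less where a joint would pass 70% of its speed; a pose out of reach is approached as far as the arm can. A call is refused whole if a number of a shift passes 0.0625 or a number of a turn 0.188, either way. A call with a gripper value outside its range is refused whole. The fingers move at their own pace and stop on an object; "squeeze" is the grip in N (left out, the last holds). Time passes only in rows, so rows that do not move let the fingers close. It gives the time, the measured TCP pose, the force, the opening and the grip force at its end, in the units of the state.
- sense(): the state, without advancing time (a new reading comes with each control period).
- read_camera(name): name is "side" or "top"; returns a dict with "color" (480x640x3 uint8, red, green, blue), "z_map" (480x640 float32, mm along the optical axis (not along the pixel's ray), 0 where there is no reading), "fx", "fy", "cx", "cy" (pixels), "k1" (the pictures are not rectified: a ray, as slopes to the right and down, at radius r is drawn at 1 + k1 r^2 times it, then the intrinsics apply), "rvec" (rotation vector, rad) and "tvec" (3), from world to camera coordinates, as OpenCV has them. Camera axes: x right, y down, z forward; pixel columns grow to the right and rows downward; lengths in mm; the calibration is good to about 2 mm. A picture is of the moment at which its call begins.
- close_job(): hands the job in; it is judged then, once.
The state is a dict: "time_s": time; "joint_positions": joint angles; "qd": joint speeds; "effort": joint torques, N m; "ee_pos": TCP position; "ee_rot": TCP orientation; "wrist_force": force on the tool from outside, world axes, zero at the start; "wrist_torque": the same for the moment, N m; "opening": opening from 0.0 (shut) to 1.0 (fully open); "gripper_force": force on a finger pad.
Only numpy, scipy, OpenCV 4.12 (cv2) and the standard library are available. Lean on these libraries where they do the work, as an engineer would, in place of code of your own. Each camera call takes 0.05 s, during which the arm holds its last target. There are 200 camera calls.

TASK

Pull the small cabinet's drawer fully open by its bar handle and lift out the glass plate that stands on edge in the rack inside; the small notch in its top edge marks the frosted end, and the paper label is on the face on which you see that notch at the top left. Grip it by the clear end, fingers off the frosted part, and present it well above the cabinet with its long edges level and the label face turned up, tipped over to about 45 degrees or flatter. Leave the drawer open, finish while still holding the plate there motionless, and do not disturb the tee, the carton or the tin on the counter.

Things in the scene. Friction and masses are not known exactly. Their poses are not given: they have to be found in the camera images.
- cabinet: Low grey steel cabinet, 240 deep (x) x 220 wide (y) x 92 mm high, fixed to the counter, one drawer. Origin: centre of its underside; its x axis points from the drawer front to the back, so the drawer slides out along its -x; front face 120 mm from the origin.
- drawer (a joint): How far the drawer is out, m: 0 shut, 0.18 fully open. Slides with about 2 N of friction and stays where it is left. Its side walls reach 40 mm and its front panel 86 mm above the counter.
- handle (a point): Middle of the drawer's bar handle: a horizontal bar 10 mm thick and 100 mm long along the cabinet's y, 64 mm above the counter, its centre line 38 mm in front of the drawer's front panel. It moves with the drawer and can be pinched from above.
- rack: Loose black plastic rack lying on the drawer floor (13 mm above the counter), in any direction: 94 (x) x 44 (y) x 24 mm high, 0.6 kg, with one straight slot along its x, 12 mm wide, open at the top and at both ends, floor 6 mm above its underside. Origin: centre of its underside.
- plate: Sight-glass plate, 110 (x) x 9 (y) x 52 mm (z), 0.13 kg, standing on a long edge in the rack's slot, upper 34 mm above the rack. Origin: middle of its lower long edge; x to the frosted end, z to the notched long edge (up at the start), y straight out of the label face. Clear from x = -55 to +18 mm, frosted from +18 to +55; the notch, 16 mm long and 14 deep, cuts the corner at +x, +z.
- label (a point): Centre of the white paper label (30 x 24 mm) on the +y face of the plate's frosted end: 36.5 mm from the plate's origin along x, 18 mm along z.
- tee: Bystander: bronze pipe tee lying flat on the counter, 62 x 84 x 39 mm. Origin: centre of its underside.
- carton: Bystander: small brown carton, 81 x 63 x 51 mm. Origin: centre of its underside.
- tin: Bystander: small open tin, 74 mm across, 48 mm high. Origin: centre of its underside.

How it is judged (in metres and radians):
On the way, in this order (a step that is already met when the one before it is completed fails the run):
1. the drawer is pulled open (at least 150 of its 180 mm) (value of joint drawer above 0.15 m), for 0.2 s.
2. the plate is lifted clear of rack, drawer and cabinet in the fingers (contact force between plate and the fingers above 2 N and contact force between plate and rack below 0.1 N and contact force between plate and cabinet below 0.1 N and height (world z) of plate above 0.06 m), for 0.2 s.
At the end, for the whole second after the job is handed in: Plate held still, touching neither rack nor cabinet, its lower edge and label over 130 mm above the counter; label face within 57 degrees of straight up, long edges level within 20; grip centre at most 8 mm past the plate's middle toward the frosted end; drawer still over 100 mm open (contact force between plate and the fingers above 2 N and contact force between plate and rack below 0.1 N and contact force between plate and cabinet below 0.1 N and height (world z) of each of plate, label above 0.13 m and angle between plate's own y axis and vertical below 1 rad and angle between plate's own x axis and vertical between 1.22 and 1.92 rad and x of the grasp point in the frame of plate below 0.008 m and linear speed of plate below 0.03 m/s and value of joint drawer above 0.1 m); the arm keeps its last pose, push and grip.
It fails at once if the tee is shifted by more than 30 mm (distance of tee from where it was at the start of the episode above 0.03 m).
It fails at once if the carton is shifted by more than 30 mm (distance of carton from where it was at the start of the episode above 0.03 m).
It fails at once if the tin is shifted by more than 30 mm (distance of tin from where it was at the start of the episode above 0.03 m).
It also fails if it takes over 45 s, if anything falls off the work surface, if the arm or the gripper's body presses on something with over 40 N, if the wrist force passes 120 N, or if a joint passes its speed limit or range.

## Working session

There is one attempt and no reset: what is moved stays moved. The work goes in short steps, Python scripts to look and compute and a tool call to move; the robot and the scene stay as the last step left them, time stands still between calls to the robot, and variables do not carry over. Pictures are saved under pics/ and viewed, at most 10 in all, crops included, and the job is handed in when it is done.

Besides the shell and the picture viewer there is one more tool, called after "Request:" by a JSON object that holds its "name" and its "arguments". jog_arm: Moves the arm, as the interface text tells. Its arguments: {"type":"object","properties":{"angular":{"type":"array","items":{"type":"array","items":{"type":"number"}}},"dp":{"type":"array","items":{"type":"array","items":{"type":"number"}}},"gripper":{"type":"array","items":{"type":"number"}},"squeeze":{"type":"number"}},"required":["angular","dp","gripper"]}

```bash
mkdir -p pics; cat > h.py <<'E'
from rig import *
import numpy as np, cv2
from scipy.spatial.transform import Rotation as R
def cloud(d):
    v,u=np.mgrid[0:480,0:640].astype(float)
    x=(u-d['cx'])/d['fx'];y=(v-d['cy'])/d['fy']
    a,b=x.copy(),y.copy()
    for _ in range(10):
        s=1+d['k1']*(a*a+b*b);a=x/s;b=y/s
    z=d['z_map'];P=np.stack([a*z,b*z,z],-1)
    Rm=R.from_rotvec(np.ravel(d['rvec'])).as_matrix()
    W=(P-np.ravel(d['tvec']))@Rm
    W[z==0]=np.nan
    C=-Rm.T@np.ravel(d['tvec']); rays=np.stack([a,b,np.ones_like(a)],-1)@Rm
    return W,C,rays
def onplane(C,rays,uv,h):
    r=rays[int(uv[1]),int(uv[0])]; return C+r*(h-C[2])/r[2]
def snap(n,f):
    d=read_camera(n); cv2.imwrite('pics/'+f,cv2.cvtColor(d['color'],cv2.COLOR_RGB2BGR)); np.savez('pics/'+f+'.npz',**d); return d
E
python3 - <<'E'
from h import *
for n in('top','side'):
    d=snap(n,n+'0.png'); W,C,r=cloud(d); print(n,C.round(),r[240,320].round(2))
s=sense();print(s['ee_pos'],s['ee_rot'],s['time_s'],s['wrist_force'],R.from_rotvec(s['ee_rot']).as_matrix().round(3))
E
```

```text
top [ 509.  -71. 1246.] [ 0.07 -0.01 -1.  ]
side [  90. -996.  874.] [ 0.39  0.69 -0.61]
[196.36084725 592.7623172  237.99457603] [-5.00059552e-01 -3.10139816e+00  2.57985690e-03] 0.1 [ 0.74621263 -0.35776392  0.08770436] [[-0.949  0.314 -0.   ]
 [ 0.314  0.949 -0.002]
 [-0.    -0.002 -1.   ]]
```

View pics/top0.png

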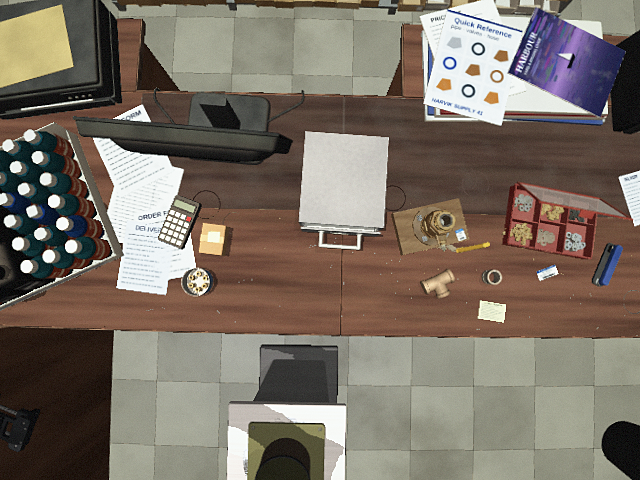

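View pics/side0.png

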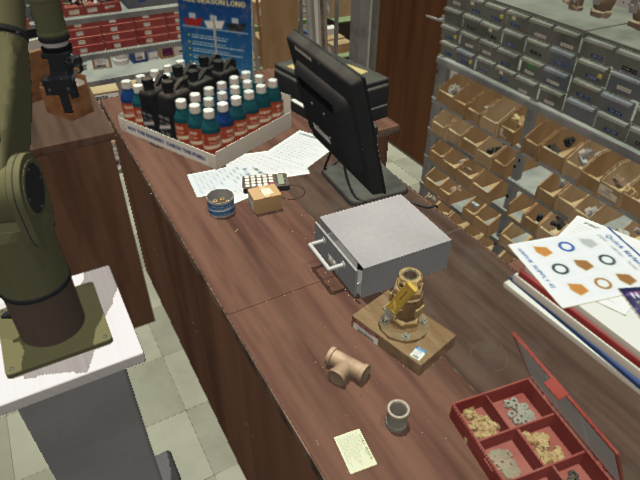

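The top view shows the cabinet lid at about (345,180), its handle at (340,240), the tee at (437,283), the tin at (197,282) and the carton at (213,239). A valve on a board sits right of the cabinet at (430,225). The side view agrees, with the handle at (325,255).

```bash
python3 - <<'E'
from h import *
d=dict(np.load('pics/top0.png.npz'));W,C,r=cloud(d)
z=W[...,2]
def box(m):
    m=m.astype(np.uint8);n,l,s,c=cv2.connectedComponentsWithStats(m);i=1+np.argmax(s[1:,4])
    p=W[l==i];q=cv2.minAreaRect(p[:,:2].astype(np.float32));return q,np.median(p,0),s[i]
reg=np.zeros_like(z,bool);reg[110:235,290:400]=1
q,m,s=box(reg&(z>84)&(z<100));print('lid',q,m,s)
reg[:]=0;reg[228:255,310:370]=1
hm=reg&(z>50)&(z<76)&(d['color'].min(-1)>90)
ys,xs=np.nonzero(hm);print(xs.min(),xs.max(),ys.min(),ys.max())
P=W[hm];print('handle',cv2.minAreaRect(P[:,:2].astype(np.float32)),np.percentile(P,[2,50,98],0))
for n,a in dict(tee=(265,300,415,460),carton=(220,255,198,235),tin=(264,300,178,216),valve=(190,255,390,470),monitor=(110,170,70,300)).items():
    w=W[a[0]:a[1],a[2]:a[3]].reshape(-1,3);w=w[w[:,2]>12];print(n,np.nanpercentile(w,[1,50,99],0).round().tolist())
s=W[150:232:3,345];print(s[::3].round(0).tolist())
E
```

```text
lid ((751.4571533203125, -136.3210906982422), (220.8540496826172, 241.5814666748047), 87.18666076660156) [ 749.4821392  -135.84762788   91.95770339] [ 298  131   91   98 7727]
318 362 231 249
handle ((593.8876953125, -129.5228271484375), (115.76053619384766, 42.675148010253906), 87.31436920166016) [[ 571.01271287 -182.7403798    62.68393045]
 [ 580.27865501 -128.23268772   67.95326665]
 [ 615.52733605  -75.27036565   73.34026009]]
tee [[448.0, -438.0, 16.0], [485.0, -403.0, 31.0], [521.0, -357.0, 38.0]]
carton [[551.0, 174.0, 17.0], [591.0, 205.0, 50.0], [630.0, 240.0, 56.0]]
tin [[443.0, 212.0, 12.0], [475.0, 253.0, 26.0], [513.0, 287.0, 52.0]]
valve [[567.0, -472.0, 23.0], [630.0, -363.0, 37.0], [709.0, -280.0, 177.0]]
monitor [[741.0, 7.0, 13.0], [767.0, 193.0, 395.0], [952.0, 612.0, 415.0]]
[[827.0, -138.0, 92.0], [802.0, -139.0, 97.0], [780.0, -139.0, 91.0], [756.0, -140.0, 91.0], [732.0, -140.0, 95.0], [709.0, -140.0, 89.0], [685.0, -141.0, 93.0], [662.0, -141.0, 92.0], [638.0, -141.0, 92.0], [616.0, -142.0, 83.0]]
```

```bash
python3 - <<'E'
from h import *
d=dict(np.load('pics/top0.png.npz'));W,C,r=cloud(d)
g=d['color'].mean(-1)
for c in(332,340,348): print(c,g[222:256,c].round().astype(int).tolist())
ys=range(230,252)
print([(y,onplane(C,r,(340,y),69)[:2].round(0).tolist(),W[y,340].round(0).tolist()) for y in ys if y>=240])
d=dict(np.load('pics/side0.png.npz'));W,C,r=cloud(d)
c=d['color'].astype(int);m=np.zeros((480,640),bool);m[230:280,300:352]=1
m&=(W[...,2]>45)&(W[...,2]<85)&(W[...,0]<590)&(W[...,0]>520)
P=W[m];print(len(P),np.percentile(P,[2,25,50,75,98],0).round(1))
E
```

```text
332 [206, 200, 131, 136, 160, 248, 180, 203, 208, 22, 73, 114, 75, 77, 77, 75, 70, 75, 83, 77, 77, 78, 140, 243, 255, 207, 34, 106, 89, 88, 94, 101, 102, 104]
340 [208, 210, 204, 93, 140, 155, 247, 196, 226, 104, 85, 235, 45, 76, 79, 72, 75, 73, 78, 75, 74, 71, 93, 233, 252, 232, 125, 98, 94, 99, 98, 101, 106, 106]
348 [209, 211, 207, 149, 134, 155, 249, 241, 221, 215, 25, 66, 84, 49, 85, 82, 73, 74, 82, 81, 77, 77, 71, 108, 243, 255, 213, 46, 102, 97, 91, 95, 97, 102]
[(240, [593.0, -130.0], [598.0, -134.0, 1.0]), (241, [591.0, -131.0], [596.0, -134.0, -7.0]), (242, [588.0, -131.0], [593.0, -134.0, 5.0]), (243, [586.0, -131.0], [590.0, -134.0, 2.0]), (244, [583.0, -131.0], [588.0, -134.0, -4.0]), (245, [580.0, -131.0], [580.0, -131.0, 67.0]), (246, [578.0, -131.0], [578.0, -131.0, 73.0]), (247, [575.0, -131.0], [575.0, -131.0, 70.0]), (248, [573.0, -131.0], [573.0, -131.0, 67.0]), (249, [570.0, -131.0], [574.0, -134.0, -0.0]), (250, [567.0, -131.0], [571.0, -135.0, -1.0]), (251, [565.0, -131.0], [568.0, -135.0, -5.0])]
182 [[ 570.1 -185.6   60.3]
 [ 573.4 -173.    64.6]
 [ 575.7 -138.7   66.7]
 [ 579.3 -105.6   68.3]
 [ 588.8  -79.9   70.8]]
```

Request:
{"name": "jog_arm", "arguments": {"angular": [[0,0,-0.1],[0,0,-0.1],[0,0,-0.1],[0,0,-0.1],[0,0,-0.1],[0,0,-0.1],[0,0,-0.1]], "dp": [[0.028,-0.053,0],[0.028,-0.053,0],[0.028,-0.053,0],[0.028,-0.053,0],[0.028,-0.053,0],[0.028,-0.053,0],[0.028,-0.053,0]], "gripper": [0.05,0.032,0.032,0.032,0.032,0.032,0.032]}}

```text
time_s: 0.98
ee_pos: [393.1, 220.6, 238.7]
ee_rot: [1.537, 2.74, 0.0]
wrist_force: [1.5, 1.2, -0.0]
opening: 0.363
gripper_force: 0.0
```

Request:
{"name": "jog_arm", "arguments": {"angular": [[0,0,-0.085],[0,0,-0.085],[0,0,-0.085],[0,0,-0.085],[0,0,-0.085],[0,0,-0.085],[0,0,-0.087],[0,0,0]], "dp": [[0.026,-0.05,-0.015],[0.026,-0.05,-0.015],[0.026,-0.05,-0.015],[0.026,-0.05,-0.015],[0.026,-0.05,-0.015],[0.026,-0.05,-0.015],[0.026,-0.05,-0.008],[0,0,0]], "gripper": [0.032,0.032,0.032,0.032,0.032,0.032,0.032,0.032]}}

```text
time_s: 1.98
ee_pos: [575.1, -133.7, 139.8]
ee_rot: [2.278, 2.158, -0.004]
wrist_force: [-0.0, 0.4, -0.3]
opening: 0.359
gripper_force: 0.0
```

Request:
{"name": "jog_arm", "arguments": {"angular": [[0,0,0],[0,0,0],[0,0,0],[0,0,0],[0,0,0],[0,0,0],[0,0,0],[0,0,0]], "dp": [[0.001,0.004,-0.03],[0,0,-0.03],[0,0,-0.02],[0,0,-0.012],[0,0,0],[0,0,0],[0,0,0],[0,0,0]], "gripper": [0.032,0.032,0.032,0.032,0.032,0.0,0.0,0.0], "squeeze": 30}}

```text
time_s: 2.98
ee_pos: [576.8, -123.7, 49.6]
ee_rot: [2.27, 2.168, 0.003]
wrist_force: [2.4, 0.2, 1.8]
opening: 0.103
gripper_force: 30.0
```

Request:
{"name": "jog_arm", "arguments": {"angular": [[0,0,0],[0,0,0],[0,0,0],[0,0,0],[0,0,0],[0,0,0],[0,0,0],[0,0,0]], "dp": [[-0.01,0.0005,0],[-0.025,0.0012,0],[-0.03,0.0015,0],[-0.03,0.0015,0],[-0.03,0.0015,0],[-0.025,0.0012,0],[-0.015,0.0007,0],[-0.01,0.0005,0]], "gripper": [0,0,0,0,0,0,0,0]}}

```text
time_s: 3.98
ee_pos: [414.1, -116.4, 53.8]
ee_rot: [-2.264, -2.167, 0.001]
wrist_force: [25.2, -0.7, -50.5]
opening: 0.102
gripper_force: 30.0
```

Request:
{"name": "jog_arm", "arguments": {"angular": [[0,0,0],[0,0,0],[0,0,0],[0,0,0]], "dp": [[-0.004,0.0002,0],[0,0,0],[0,0,0],[0,0,0]], "gripper": [0,0,0,0]}}

```text
time_s: 4.47
ee_pos: [414.2, -116.6, 55.0]
ee_rot: [-2.264, -2.169, -0.001]
wrist_force: [21.2, 0.3, -41.3]
opening: 0.098
gripper_force: 30.0
```

Request:
{"name": "jog_arm", "arguments": {"angular": [[0,0,0],[0,0,0],[0,0,0],[0,0,0],[0,0,0],[0,0,0],[0,0,0],[0,0,0]], "dp": [[0.006,0,0],[0,0,0],[0,0,0],[0,0,0.02],[0,0,0.05],[0,0.03,0.06],[0,0.06,0.05],[0,0.06,0.02]], "gripper": [0.03,0.03,0.03,0.03,0.03,0.03,0.03,0.03]}}

```text
time_s: 5.48
ee_pos: [410.4, 18.2, 244.6]
ee_rot: [-2.267, -2.157, 0.01]
wrist_force: [0.8, -0.1, -0.0]
opening: 0.344
gripper_force: 0.0
```

Request:
{"name": "jog_arm", "arguments": {"angular": [[0,0,0],[0,0,0],[0,0,0],[0,0,0]], "dp": [[0.02,0.06,0],[0.02,0.06,0],[0.02,0.06,0],[0,0,0]], "gripper": [0.03,0.03,0.03,0.03]}}

```text
time_s: 5.98
ee_pos: [469.6, 201.2, 242.3]
ee_rot: [-2.251, -2.168, 0.009]
wrist_force: [-0.8, -0.5, 0.4]
opening: 0.343
gripper_force: 0.0
```

```bash
python3 - <<'E'
from h import *
a=snap('top','top1.png');b=snap('side','side1.png')
A=a['color'][160:340,250:470];B=b['color'][190:400,200:470]
A=cv2.resize(A,(0,0),fx=2.5,fy=2.5,interpolation=2);B=cv2.resize(B,(0,0),fx=2.5,fy=2.5,interpolation=2)
cv2.imwrite('pics/a1.png',A[...,::-1]);cv2.imwrite('pics/b1.png',B[...,::-1]);print(sense()['ee_pos'])
E
```

```text
[468.75521638 195.11301188 242.07221487]
```

View pics/a1.png

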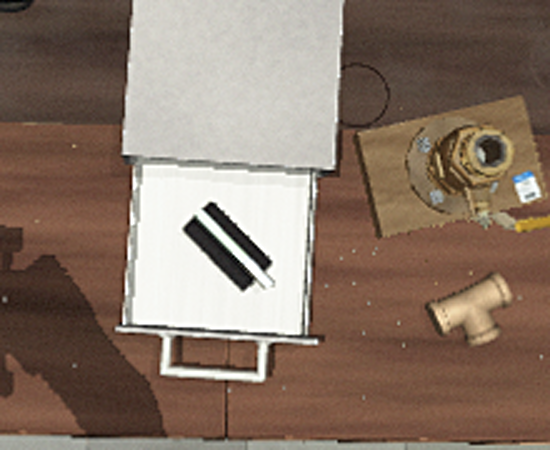

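View pics/b1.png

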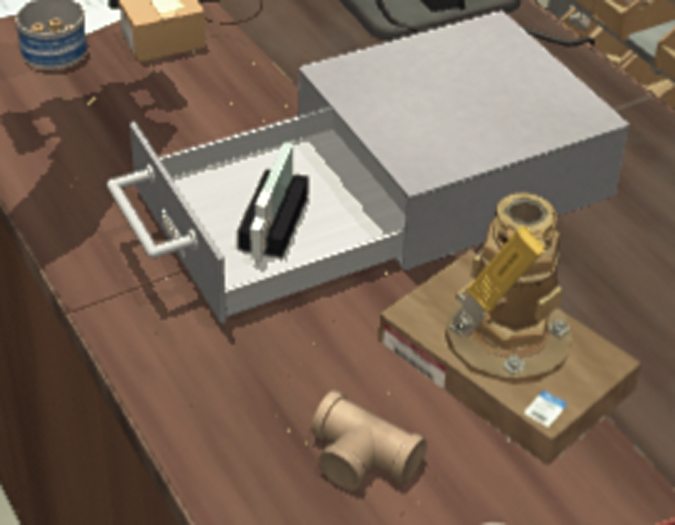

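```bash
python3 - <<'E'
import cv2,numpy as np
a=cv2.imread('pics/top1.png')[235:285,320:370];b=cv2.imread('pics/side1.png')[240:300,290:330]
a=cv2.resize(a,(400,400),interpolation=0);b=cv2.resize(b,(400,600),interpolation=0)
o=np.zeros((600,800,3),np.uint8);o[:400,:400]=a;o[:,400:]=b;cv2.imwrite('pics/z1.png',o)
E
```

```text
(no output)
```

View pics/z1.png

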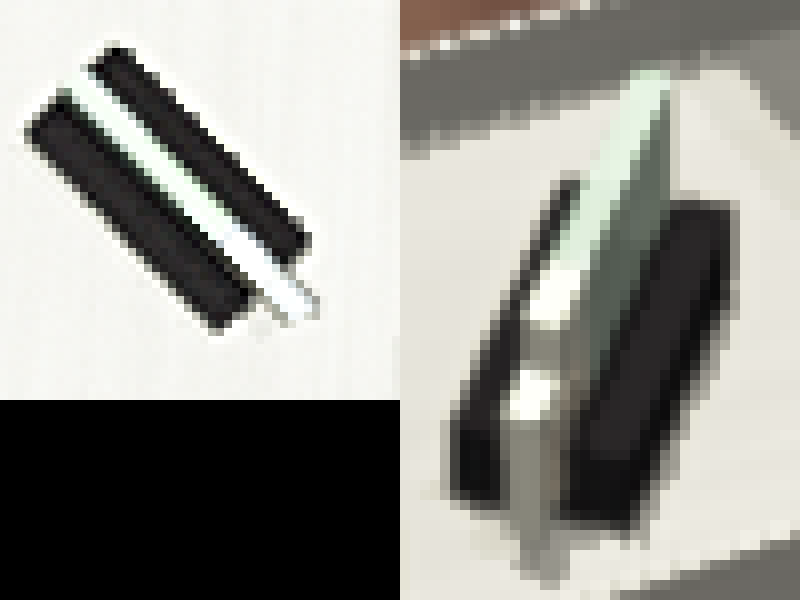

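The plate lies diagonally in the rack. In the top picture the clear far end is near (330,244), the notched frosted end near (358,273), and white frost begins around (348,264). The side view puts the notch at the near end, so the plate's x points to world (-x,-y) and the label faces (+x,-y).

```bash
python3 - <<'E'
from h import *
d=dict(np.load('pics/top1.png.npz'));W,C,r=cloud(d)
c=d['color'].astype(int);reg=np.zeros((480,640),bool);reg[235:285,318:372]=1
blk=reg&(c.max(-1)<90)
def cast(m,h):
    rr=r[m];return (C+rr*((h-C[2])/rr[:,2:]))[:,:2]
q=cv2.minAreaRect(cast(blk,37).astype(np.float32));print('rack',q)
grn=reg&(c[...,1]-c[...,0]>8);P=cast(grn,71)
m=P.mean(0);u=np.linalg.svd(P-m)[2][0];u*=-np.sign(u[0]);t=(P-m)@u
print('green',len(P),m,u,np.degrees(np.arctan2(u[1],u[0])),t.min(),t.max(),np.abs((P-m)@[-u[1],u[0]]).max())
f=m+u*t.min();print('clear end',f,'centre guess',f+55*u)
zz=W[grn];print(np.median(zz[:,2]),zz[:,2].max())
# whole plate by depth
hm=reg&(W[...,2]>50);Q=W[hm];print(len(Q),np.median(Q,0)); t=(Q[:,:2]-m)@u;print(np.percentile(t,[0,3,97,100]))
# drawer: handle bar & front panel
print([ (y,c[y,340].mean().round(),onplane(C,r,(340,y),69)[:2].round().tolist()) for y in range(288,318,1) if c[y,340].min()>150])
print(c[240:278:3,328:362:3].tolist()[3][:4])
d=dict(np.load('pics/side1.png.npz'));W,C,r=cloud(d);c=d['color'].astype(int)
reg[:]=0;reg[240:300,290:330]=1
hm=reg&(W[...,2]>52)&(W[...,2]<80)&(W[...,0]<640)&(W[...,0]>450);Q=W[hm];t=(Q[:,:2]-m)@u;print(len(Q),np.percentile(t,[0,3,97,100]),np.median(Q,0),np.median((Q[:,:2]-m)@[-u[1],u[0]]))
E
```

```text
rack ((547.5977783203125, -134.2831573486328), (92.56819915771484, 43.55246353149414), 46.07779312133789)
green 78 [ 553.16315541 -129.84618705] [-0.65123337 -0.75887752] -130.63465736972643 -38.613031667777804 64.36866011966895 7.388450589709474
clear end [ 578.30925016 -100.54362516] centre guess [ 542.4914148  -142.28188902]
nan nan
169 [ 544.05152282 -139.06103693   69.71366861]
[-42.36604103 -38.5835026   63.34780678  67.02199446]
[(288, np.float64(246.0), [469.0, -133.0]), (289, np.float64(248.0), [466.0, -133.0]), (290, np.float64(254.0), [464.0, -133.0]), (291, np.float64(255.0), [461.0, -133.0]), (294, np.float64(223.0), [453.0, -133.0]), (309, np.float64(244.0), [415.0, -134.0]), (310, np.float64(254.0), [412.0, -134.0]), (311, np.float64(189.0), [410.0, -134.0])]
[[18, 11, 13], [192, 209, 198], [248, 255, 246], [42, 41, 41]]
214 [-42.00630075 -35.75001422  68.2211401   71.57143273] [ 540.66582004 -146.34009043   67.5418767 ] 1.7037624312335407
```

Request:
{"name": "jog_arm", "arguments": {"angular": [[0,0,-0.12],[0,0,-0.12],[0,0,-0.12],[0,0,-0.12],[0,0,-0.12],[0,0,-0.12],[0,0,0],[0,0,0]], "dp": [[0.014,-0.054,0],[0.014,-0.054,0],[0.014,-0.054,0],[0.014,-0.054,0],[0.014,-0.054,-0.04],[0.015,-0.054,-0.06],[0,0,0],[0,0,0]], "gripper": [0.05,0.05,0.05,0.05,0.05,0.05,0.05,0.05]}}

```text
time_s: 7.08
ee_pos: [549.0, -110.7, 160.8]
ee_rot: [-2.875, -1.222, 0.006]
wrist_force: [0.3, 0.5, -0.2]
opening: 0.567
gripper_force: 0.0
```

```bash
python3 - <<'E'
from h import *
for _ in range(1):
    s=sense();print(s['ee_pos'],s['joint_positions'],R.from_rotvec(s['ee_rot']).as_matrix().round(3))
E
```

```text
[ 548.95999639 -110.74101025  160.78518297] [ 0.05675406  0.71956409  0.11463283  1.83616834 -0.15515847  0.60693099
 -0.49491076] [[ 0.694  0.72  -0.01 ]
 [ 0.72  -0.694  0.014]
 [ 0.003 -0.017 -1.   ]]
```

Request:
{"name": "jog_arm", "arguments": {"angular": [[0,0,0],[0,0,0],[0,0,0],[0,0,0]], "dp": [[0.005,-0.0185,-0.02],[0,0,-0.03],[0,0,-0.02],[0,0,0]], "gripper": [0.05,0.05,0.05,0.05]}}

```text
time_s: 7.58
ee_pos: [554.7, -127.2, 90.8]
ee_rot: [-2.873, -1.227, 0.005]
wrist_force: [0.4, -0.1, 0.6]
opening: 0.567
gripper_force: 0.0
```

Request:
{"name": "jog_arm", "arguments": {"angular": [[0,0,0],[0,0,0],[0,0,0],[0,0,0]], "dp": [[0,-0.001,-0.02],[0,0,-0.02],[0,0,-0.007],[0,0,0]], "gripper": [0.05,0.05,0.05,0.05]}}

```text
time_s: 8.07
ee_pos: [555.7, -129.5, 44.4]
ee_rot: [-2.876, -1.225, 0.003]
wrist_force: [-0.2, -0.5, 0.8]
opening: 0.57
gripper_force: 0.0
```

Request:
{"name": "jog_arm", "arguments": {"angular": [[0,0,0],[0,0,0],[0,0,0],[0,0,0],[0,0,0],[0,0,0]], "dp": [[0,0,0],[0,0,0],[0,0,0],[0,0,0],[0,0,0],[0,0,0]], "gripper": [0.02,0.0,0.0,0.0,0.0,0.0], "squeeze": 40}}

```text
time_s: 8.82
ee_pos: [555.4, -130.0, 43.6]
ee_rot: [-2.876, -1.224, 0.004]
wrist_force: [-0.5, 0.2, 2.5]
opening: 0.098
gripper_force: 39.9
```

Gripped at about 9 mm. Lifting straight up.

Request:
{"name": "jog_arm", "arguments": {"angular": [[0,0,0],[0,0,0],[0,0,0],[0,0,0],[0,0,0],[0,0,0],[0,0,0],[0,0,0]], "dp": [[0,0,0.005],[0,0,0.01],[0,0,0.02],[0,0,0.025],[0,0,0.03],[0,0,0.04],[0,0,0.04],[0,0,0]], "gripper": [0,0,0,0,0,0,0,0]}}

```text
time_s: 9.82
ee_pos: [557.2, -130.5, 216.9]
ee_rot: [-2.88, -1.225, -0.005]
wrist_force: [-0.1, 0.2, -2.1]
opening: 0.104
gripper_force: 39.9
```

Request:
{"name": "jog_arm", "arguments": {"angular": [[0,0,0.1],[0,0,0.1],[0,0,0.1],[0,0,0.1],[0,0,0.1],[0,0,0],[0,0,0],[0,0,0]], "dp": [[0.02,-0.005,0.025],[0.02,-0.005,0.025],[0.02,-0.005,0.025],[0.02,-0.005,0.025],[0.02,-0.005,0.025],[0.02,-0.005,0],[0,0,0],[0,0,0]], "gripper": [0,0,0,0,0,0,0,0]}}

```text
time_s: 10.82
ee_pos: [674.0, -159.6, 337.1]
ee_rot: [-2.482, -1.897, 0.014]
wrist_force: [-0.3, 0.2, -0.8]
opening: 0.094
gripper_force: 39.9
```

```bash
python3 - <<'E'
from h import *
s=sense();print(s['ee_pos'],s['opening'],s['joint_positions'],R.from_rotvec(s['ee_rot']).as_matrix().round(3))
b=snap('side','side2.png');B=b['color'][130:310,240:480]
cv2.imwrite('pics/b2.png',cv2.resize(B,(0,0),fx=3,fy=3,interpolation=2)[...,::-1])
E
```

```text
[ 674.00659652 -159.57429664  337.06188366] 0.09438591126039883 [ 0.16006988  0.71700031  0.01851362  1.17508362 -0.01834065  1.2685474
 -0.08616852] [[ 0.263  0.965 -0.018]
 [ 0.965 -0.263  0.009]
 [ 0.004 -0.019 -1.   ]]
```

View pics/b2.png

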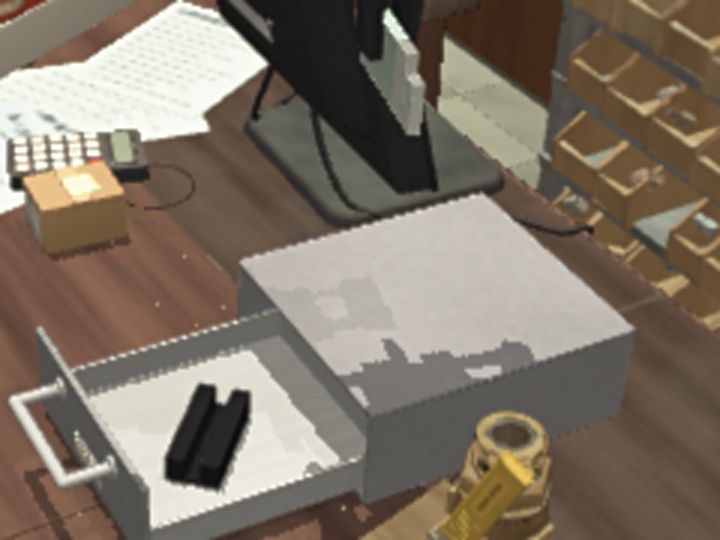

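The side view shows the plate in the fingers (frosted end hanging out at about (410,100)) and the empty rack still in the open drawer at (207,437). Next I tilt it about the plate's x axis.

Request:
{"name": "jog_arm", "arguments": {"angular": [[-0.045,-0.164,0],[-0.045,-0.164,0],[-0.045,-0.164,0],[-0.045,-0.164,0],[-0.045,-0.164,0],[-0.045,-0.164,0],[0,0,0],[0,0,0]], "dp": [[0,0,0],[0,0,0],[0,0,0],[0,0,0],[0,0,0],[0,0,0],[0,0,0],[0,0,0]], "gripper": [0,0,0,0,0,0,0,0]}}

```text
time_s: 11.88
ee_pos: [646.1, -165.7, 308.3]
ee_rot: [2.111, 1.601, 0.414]
wrist_force: [0.3, 0.1, -1.1]
opening: 0.099
gripper_force: 39.9
```

Request:
{"name": "jog_arm", "arguments": {"angular": [[0,0,0],[0,0,0],[0,0,0],[0,0,0]], "dp": [[0,0,0],[0,0,0],[0,0,0],[0,0,0]], "gripper": [0,0,0,0]}}

```text
time_s: 12.38
ee_pos: [645.9, -165.7, 307.7]
ee_rot: [2.111, 1.602, 0.413]
wrist_force: [0.5, 0.7, -0.6]
opening: 0.1
gripper_force: 39.9
```

```bash
python3 - <<'E'
from h import *
s=sense();print(s['ee_pos'],s['opening'],s['joint_positions'],np.abs(s['qd']).max(),R.from_rotvec(s['ee_rot']).as_matrix().round(3))
b=snap('side','side3.png')['color'][110:200,300:430];a=snap('top','top3.png')['color'][130:310,290:410]
b=cv2.resize(b,(0,0),fx=3.5,fy=3.5,interpolation=2);a=cv2.resize(a,(0,0),fx=2.5,fy=2.5,interpolation=2)
o=np.zeros((500,800,3),np.uint8);o[:b.shape[0],:b.shape[1]]=b;o[:a.shape[0],460:460+a.shape[1]]=a
cv2.imwrite('pics/c3.png',o[...,::-1])
E
```

```text
[ 645.91323534 -165.73512055  307.69962265] 0.0997565723540699 [ 0.15777534  0.4916586  -0.04580554  1.92481724  0.6412901   0.22653417
 -0.74046241] 0.002071418701811435 [[ 0.279  0.823  0.495]
 [ 0.96  -0.22  -0.175]
 [-0.036  0.524 -0.851]]
```

View pics/c3.png

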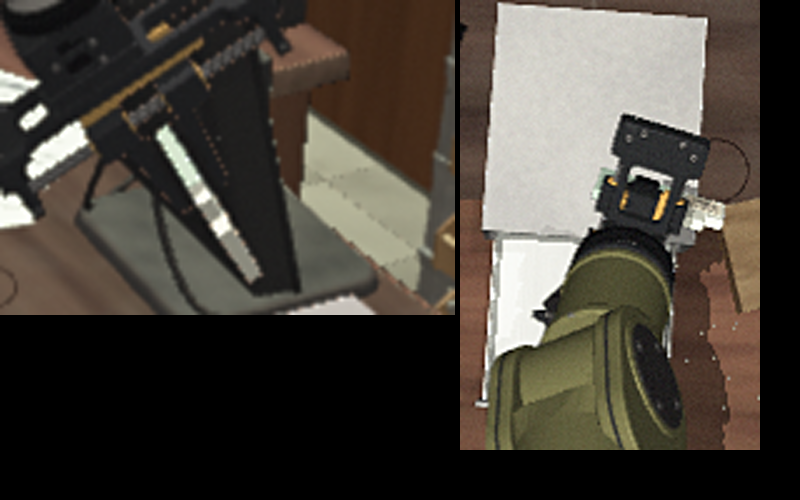

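The plate has only tilted about 32° (arm near its j6 limit). I'll extend outward and up, then tilt further.

Request:
{"name": "jog_arm", "arguments": {"angular": [[0,0,0],[0,0,0],[0,0,0],[-0.02,-0.075,0],[-0.02,-0.075,0],[-0.02,-0.075,0],[-0.02,-0.075,0],[-0.02,-0.075,0]], "dp": [[0.025,-0.006,0.015],[0.025,-0.006,0.015],[0.025,-0.006,0.015],[0.02,-0.005,0.01],[0.02,-0.005,0.01],[0.01,-0.002,0],[0,0,0],[0,0,0]], "gripper": [0,0,0,0,0,0,0,0]}}

```text
time_s: 13.48
ee_pos: [761.6, -201.8, 363.0]
ee_rot: [1.937, 1.447, 0.551]
wrist_force: [-0.4, 0.1, -1.4]
opening: 0.101
gripper_force: 39.9
```

Request:
{"name": "jog_arm", "arguments": {"angular": [[-0.03,-0.075,0],[0,0,0],[0,0,0],[0,0,0],[0,0,0]], "dp": [[0,0,0],[0,0,0],[0,0,0],[0,0,0],[0,0,0]], "gripper": [0,0,0,0,0]}}

```text
time_s: 14.1
ee_pos: [757.6, -205.8, 359.6]
ee_rot: [1.924, 1.429, 0.544]
wrist_force: [-0.4, 0.2, -0.3]
opening: 0.097
gripper_force: 39.9
```

```bash
python3 - <<'E'
from h import *
s=sense();print(s['ee_pos'],s['joint_positions'],R.from_rotvec(s['ee_rot']).as_matrix().round(3))
E
```

```text
[ 757.60803222 -205.78039003  359.55150365] [ 0.17436227  0.56271742 -0.06438533  1.77456837  1.54612438  0.20866629
 -1.61589673] [[ 0.313  0.668  0.675]
 [ 0.948 -0.175 -0.266]
 [-0.06   0.723 -0.688]]
```

```bash
python3 - <<'E'
from h import *
D=snap('side','side4.png');W,C,r=cloud(D);b=D['color'][80:200,310:440];T=snap('top','top4.png');a=T['color'][110:310,290:410]
b=cv2.resize(b,(0,0),fx=3.4,fy=3.4,interpolation=2);a=cv2.resize(a,(0,0),fx=2.5,fy=2.5,interpolation=2)
o=np.zeros((500,800,3),np.uint8);o[:b.shape[0],:b.shape[1]]=b;o[:a.shape[0],460:460+a.shape[1]]=a
cv2.imwrite('pics/c4.png',o[...,::-1])
s=sense();g=R.from_rotvec(s['ee_rot']).as_matrix();gp=s['ee_pos']-19*g[:,2]
for Z,n in((W,'side'),(cloud(T)[0],'top')):
    L=(Z.reshape(-1,3)-gp)@g  # tool coords
    L=L[(L[:,0]<-15)&(L[:,0]>-85)&(abs(L[:,1])<15)&(abs(L[:,2])<50)]
    print(n,len(L),np.percentile(L,[3,50,97],0).round().tolist())
print(s['qd'],s['time_s'])
E
```

```text
side 212 [[-72.0, -5.0, -10.0], [-55.0, 0.0, 7.0], [-20.0, 4.0, 40.0]]
top 274 [[-68.0, -4.0, -10.0], [-49.0, 4.0, 12.0], [-30.0, 6.0, 40.0]]
[ 0.00133258  0.00192241 -0.00281585  0.00392816  0.0057221   0.00015962
 -0.00537667] 14.2
```

View pics/c4.png

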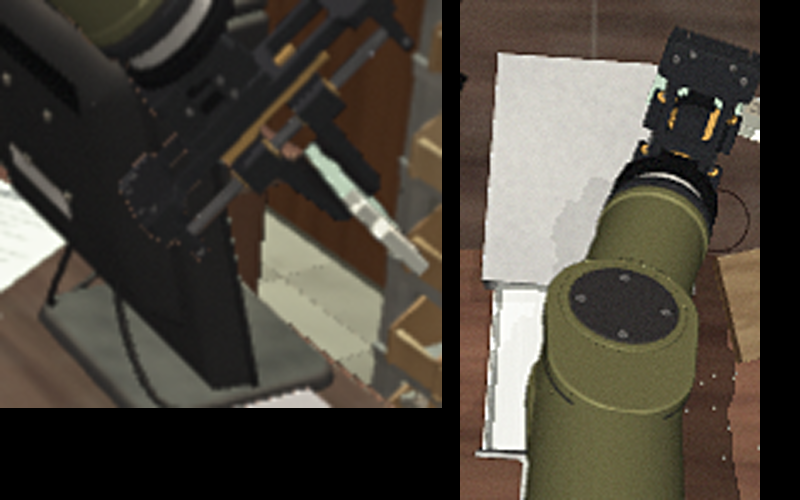

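The plate is held, with its frosted end about 72 mm from the grip centre (so the grip is at x ≈ -17), label face up at about 44° from vertical, and still. The drawer remains open.

```bash
python3 -c "
from rig import *
print(close_job())"
```

```text
the job is handed in; nothing more can be done
None
```

I handed the job in at about 14 s. The plate is held still by its clear end above the cabinet, label face up about 44° from vertical, and the tee, carton and tin were not touched; the drawer stopped at about 162 mm of its 180 mm because the arm ran out of reach, and the judge's verdict was not shown.

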